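Free the clamped packer and square up the packing pile

TASK

Lift the pawl of the ratchet clamp so that it stays up, slide the jaw back and leave the clamp open. Build a packing pile on the thick slotted plate where it lies: the thin slotted plate from the bench goes on it first, the plate freed from the clamp on top, edges flush all round and all slots opening the same way. Set the plates down gently rather than dropping them, and leave the bush, spanner and bottle alone.

Things in the scene. Friction and masses are not known exactly. Their poses are not given: they have to be found in the camera images.
- clamp_bed (a point): Ratchet clamp fixed to the bench: grey bed 215 x 36 mm, fence at one end, sliding jaw, pawl between two cheeks at the other end. Point: on the bed's top (20 mm above the bench) under the middle of the clamped plate; x runs along the clamp's middle from fence to pawl (the way the jaw opens), y across, z up. Fence face 40 mm towards -x, top 36 mm above the bench
- jaw_tab (a point): Upright tab on the jaw, to be pinched across its 20 mm width (clamp y) and drawn along clamp +x: 10 (x) x 20 (y) x 22 mm high, 43 to 65 mm above the bench. Point: its centre, 54 mm above the bench; axes as the clamp's. The jaw is 50 mm wide, top 43 mm above the bench; its lip covers 6 mm of the clamped plate's end
- clamp_jaw (a joint): Jaw slide in m: 0 closed on the plate, 0.034 fully back (a stop). The plate is free of the lip from about 0.01; slid back means beyond 0.025. Takes about 3 to 5 N; stays where it is left. The engaged pawl blocks it (about 1 mm of play)
- pawl_pin (a point): Cross pin that lifts the pawl: a bar 12 mm thick, 24 mm long across the clamp (its y), to be pinched on its two ends. Point: its centre, 56 mm above the bench and 48 mm from the jaw tab when closed. The pivot (along clamp y) then lies 38 mm towards clamp +x and 18 mm below it: on lifting, the pin rises and goes over towards clamp +x in an arc of 42 mm radius
- clamp_pawl (a joint): Pawl angle in rad: 0 down in the rack teeth, grows as it is lifted, stop at 0.9. The nose is clear of the teeth from 0.2; well up means beyond 0.4. Its pivot is stiff (about 1.5 N at the pin): it stays where it is left
- work_plate_center (a point): Clamped plate: steel horseshoe plate 12 mm thick, 0.3 kg, 80 x 50 mm outline (80 along x), with an 18 mm wide, 48 mm deep slot along x, open at the +x end. Flat on the clamp's bed, underside 20 mm above the bench, slot towards the jaw, overhanging 7 mm each side. Point: centre of the outline, half-way up (in the slot, 8 mm from its closed end; the long sides are 25 mm to either side); z up
- loose_plate_center (a point): Loose thin plate, flat on the bench: steel horseshoe plate 12 mm thick, 0.3 kg, 80 x 50 mm outline (80 along x), with an 18 mm wide, 48 mm deep slot along x, open at the +x end. Point: centre of the outline, half-way up (in the slot, 8 mm from its closed end; the long sides are 25 mm to either side); z up
- base_plate_center (a point): Thick plate, flat on the bench, bottom of the pile: steel horseshoe plate 24 mm thick, 0.6 kg, 80 x 50 mm outline (80 along x), with an 18 mm wide, 48 mm deep slot along x, open at the +x end. Point: centre of the outline, half-way up (in the slot, 8 mm from its closed end; the long sides are 25 mm to either side); z up
- work_plate_slot (a point): Point in the slot of the clamped plate, 30 mm from its centre point towards the open end (+x)
- loose_plate_slot (a point): Point in the slot of the loose thin plate, 30 mm from its centre point towards the open end (+x)
- base_plate_slot (a point): Point in the slot of the thick plate, 30 mm from its centre point towards the open end (+x)
- work_plate: The clamped plate again: this origin is the centre of its underside, axes as at its centre point
- loose_plate: The loose thin plate again: this origin is the centre of its underside, axes as at its centre point
- base_plate: The thick plate again: this origin is the centre of its underside, axes as at its centre point
- bush: Bystander: bronze bush, 76 mm outside diameter, 50 mm high, standing on end beyond the work; origin at the centre of its underside
- spanner: Bystander: steel spanner about 170 mm long lying on the bench to the robot's right; origin under its middle, x along it
- bottle: Bystander: small white bottle, 36 mm diameter, 85 mm high, standing to the robot's left; origin at the centre of its underside
Things that resemble listed ones, but are neither listed nor needed, are in the scene too. Leave any brown look-alike of the work_plate alone. What is shaped like the loose_plate but pink is not meant.

How it is judged (in metres and radians):
On the way, in this order (a step that is already met when the one before it is completed fails the run):
1. the pawl is lifted well clear of the teeth (beyond 0.4 rad) with the plate still in the clamp (value of joint clamp_pawl above 0.4 rad and distance between work_plate and clamp_bed below 0.03 m), for 0.1 s.
2. the jaw is slid back (beyond 25 mm) with the plate still on the clamp's bed (value of joint clamp_jaw above 0.025 m and distance between work_plate and clamp_bed below 0.05 m), for 0.1 s.
At the end, for the whole second after the job is handed in: Pile on the thick plate: loose plate, then clamped plate; each centred within 4 mm, turned under 0.07 rad, slots the same way, flat in contact (3 mm), at rest. Thick plate flat, within 20 mm of its start. Clamp open: jaw beyond 25 mm, pawl up beyond 0.4 rad (horizontal distance between each of loose_plate_center, work_plate_center and base_plate_center below 0.004 m and angle between the x axis of each of loose_plate_center, work_plate_center and the x axis of base_plate_center, either way round below 0.07 rad and horizontal distance between each of loose_plate_slot, work_plate_slot and base_plate_slot below 0.02 m and z of loose_plate_center in the frame of base_plate_center between 0.015 and 0.021 m and z of work_plate_center in the frame of base_plate_center between 0.027 and 0.033 m and distance of base_plate_center from where it was at the start of the episode below 0.02 m and angle between base_plate_center's own z axis and vertical below 0.05 rad and value of joint clamp_jaw above 0.025 m and value of joint clamp_pawl above 0.4 rad and linear speed of each of work_plate, loose_plate, base_plate below 0.02 m/s); the robot touches nothing.
It fails at once if the clamped plate falls freely (faster than 0.75 m/s out of the fingers, as after a drop of 3 cm) (linear speed of work_plate above 0.75 m/s and contact force between work_plate and the fingers below 0.1 N).
It fails at once if the loose plate falls freely (faster than 0.75 m/s out of the fingers, as after a drop of 3 cm) (linear speed of loose_plate above 0.75 m/s and contact force between loose_plate and the fingers below 0.1 N).
It fails at once if the bush is moved by more than 30 mm (distance of bush from where it was at the start of the episode above 0.03 m).
It fails at once if the spanner is moved by more than 30 mm (distance of spanner from where it was at the start of the episode above 0.03 m).
It fails at once if the bottle is moved by more than 30 mm (distance of bottle from where it was at the start of the episode above 0.03 m).
It also fails if it takes over 72 s, if anything falls off the work surface, if the arm or the gripper's body presses on something with over 40 N, if the wrist force passes 120 N, or if a joint passes its speed limit or range.

ROBOT

A 6-joint arm with a two-finger parallel gripper is mounted at the origin on the work surface. World frame = base frame: x ahead of the robot, y to its left, z up, the work surface at z = 0. Lengths are in mm, angles in degrees, forces in N, time in s.
With the tool pointing down it reaches from about 350 to 850 mm from the base axis. Payload 8.1 kg.
Tool frame: the origin (TCP) lies midway between the tips of the shut fingers; the grasp point (between the pads) lies 19 mm behind it; z points along the fingers, y is the direction in which the jaws open and shut (so a half turn about z gives the same grasp; the last joint's range is limited). The gripper opens to 85 mm and grips with 20 to 120 N. Pads are 22 mm wide; open, the fingers measure 114 mm over their backs; the gripper's body (76 mm by 85 mm) begins 54 mm behind the grasp point. The pads swing forward as they close: fully open they stand 13 mm farther back than shut.
Start: joints at [-77.028, 7.471, 85.268, -0, 87.261, -4.893], TCP at [184.084, -571.068, 231.292] pointing down, gripper open.
Joint ranges: [-169.43, 169.43], [-51.17, 129.36], [1.28, 143.12], [-76.62, 256.62], [0, 156.53], [-152.29, 152.29]. Speed limits (degrees/s): [136.94, 136.94, 159.86, 180, 180, 180].

INTERFACE

Orientations are given as [roll, pitch, yaw] about the fixed x, y, z axes, in that order (R = Rz(yaw) Ry(pitch) Rx(roll)).
In Python, from bench import telemetry, snapshot, camera_params, job gives the robot as it stands. The module is installed in compiled form; this text tells all that it offers.
- The arm moves only by the shell command python3 -m jog 'ROWS' [FORCE]. ROWS is JSON, a list that holds one entry, the list of rows, each a list of 7 numbers: the shift along the tool's x, y, z in units of 50 mm (1.0 is 50 mm), then the turn, a rotation vector about the tool's x, y, z in units of 2 pi rad (1.0 is 2 pi rad), then the opening, from 0 (shut) to 1 (fully open). In form: [[[dx, dy, dz, rx, ry, rz, claw], ...]]. A call has 1 to 12 rows; each row shifts and turns the commanded pose from where the row before left it, along the tool's axes as they then stand; what a row does not reach is not made up. A row lasts 1/8 s, in which the tool goes at most 62.5 mm and 10.7 degrees, less where a joint would pass 70% of its speed; a pose out of reach is approached as far as the arm can. A call with a number of a shift or a turn outside -1 to 1 is refused whole. A call with a gripper value outside its range is refused whole. The fingers move at their own pace and stop on an object; FORCE is the grip in N (left out, the last holds). Time passes only in rows, so rows that do not move let the fingers close. It gives the time, the measured TCP pose, the force and the opening at its end, in the units of the state.
- telemetry.sense(): the state, without advancing time (a new reading comes with each control period).
- snapshot(name): name is "scene" or "top"; returns (picture, depth): 480x640x3 uint8, red, green, blue; 480x640 float32, mm along the optical axis (not along the pixel's ray), 0 where there is no reading.
- camera_params(name): a dict with "K" (3x3 intrinsics, pixels), "extrinsics" (4x4, takes a point from camera to world coordinates). Camera axes: x right, y down, z forward; pixel columns grow to the right and rows downward; lengths in mm; the calibration is good to about 2 mm. A picture is of the moment at which its call begins. camera_params takes no time and is no camera call.
- job.hand_in(): hands the job in, once; it reports no verdict.
The state is a dict: "time": time; "joint_pos": joint angles; "qd": joint speeds; "joint_efforts": joint torques, N m; "tool_pos": TCP position; "tcp_rot": TCP orientation; "ft_force": force on the tool from outside, world axes, zero at the start; "wrist_torque": the same for the moment, N m; "finger_gap": finger opening in mm.
Only numpy, scipy, OpenCV 4.12 (cv2) and the standard library are available. Lean on these libraries where they do the work, as an engineer would, in place of code of your own. Each camera call takes 0.05 s, during which the arm holds its last target. There are 200 camera calls.

## Working session

There is one attempt and no reset: what is moved stays moved. The work goes in short steps, Python scripts to look and compute and a shell command to move; the robot and the scene stay as the last step left them, time stands still between calls to the robot, and variables do not carry over. Pictures are saved under pics/ and viewed, about 8 in all and at most 12, crops included, and the job is handed in when it is done.

```bash
mkdir -p pics
python3 - <<'E'
from bench import telemetry, snapshot, camera_params
import cv2, numpy as np
for n in ("top","scene"):
    p,d=snapshot(n); np.savez(f"pics/{n}0.npz",p=p,d=d); cv2.imwrite(f"pics/{n}0.png",p[:,:,::-1])
    c=camera_params(n); print(n,np.round(c["K"],1).tolist(),np.round(c["extrinsics"],3).tolist())
print(telemetry.sense())
E
```

```text
top [[439.8, 0.0, 321.0], [0.0, 439.8, 242.6], [0.0, 0.0, 1.0]] [[-0.021, -0.998, 0.062, 546.452], [-0.999, 0.022, 0.025, -34.67], [-0.026, -0.062, -0.998, 1017.553], [0.0, 0.0, 0.0, 1.0]]
scene [[539.9, 0.0, 322.2], [0.0, 539.9, 231.4], [0.0, 0.0, 1.0]] [[0.887, 0.337, -0.316, 960.578], [0.462, -0.669, 0.582, -701.174], [-0.015, -0.663, -0.749, 931.099], [0.0, 0.0, 0.0, 1.0]]
{'time': 0.1, 'joint_pos': array([-7.70288774e+01,  7.51088437e+00,  8.53234991e+01, -1.75337750e-03,
        8.72613911e+01, -4.89358049e+00]), 'qd': array([-0.026878  , -0.1111086 , -0.21616208,  0.0089102 , -0.03148931,
       -0.00279484]), 'joint_efforts': array([ 3.39797143e-04, -5.70953715e+01, -5.01943016e+01, -2.82698020e-04,
        8.17243854e-03,  1.12189247e-05]), 'tool_pos': array([ 183.95571316, -570.58255348,  230.34384903]), 'tcp_rot': array([-1.79904425e+02, -6.42522613e-03,  1.78647830e+01]), 'ft_force': array([ 0.23951043, -1.27554264, -0.46272436]), 'wrist_torque': array([-0.00965506,  0.0029086 ,  0.01206342]), 'finger_gap': 85.30490767852045}
```

View pics/top0.png

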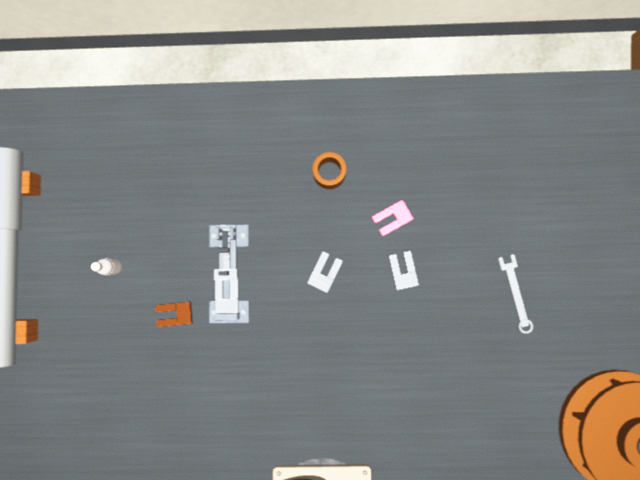

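View pics/scene0.png

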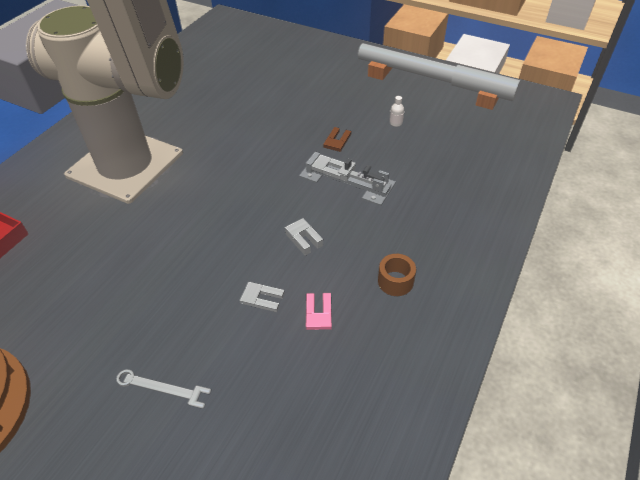

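The top view shows the grey plates at about (326,272) and (404,270), with the brown one at (172,314) and the pink one at (393,217). The clamp is at column 228, with its fence at row 312 and its pawl at row 236, so clamp +x is about world +x. Next I measure heights and outlines.

```bash
cat > h.py <<'E'
import numpy as np, cv2
from bench import camera_params
def cloud(n,d):
    c=camera_params(n);K=c["K"];E=np.array(c["extrinsics"])
    v,u=np.mgrid[:480,:640]
    P=np.stack([(u-K[0][2])/K[0][0]*d,(v-K[1][2])/K[1][1]*d,d],-1)
    return P@E[:3,:3].T+E[:3,3]
def plate(W,mask):
    pts=W[mask][:,:2].astype(np.float32)
    (c,s,a)=cv2.minAreaRect(pts); z=np.median(W[mask][:,2])
    m=pts.mean(0); return np.round(c,1),np.round(s,1),round(a,1),np.round(m,1),round(float(z),1)
E
python3 - <<'E'
from h import *
f=np.load("pics/top0.npz");p,d=f["p"],f["d"];W=cloud("top",d)
print("bench",[np.round(W[v,u],1).tolist() for v,u in((350,360),(280,365),(280,280),(200,260))])
g=p.astype(int).mean(-1)
for b in ((300,245,350,300),(382,242,425,298)):
    m=np.zeros(g.shape,bool);m[b[1]:b[3],b[0]:b[2]]=1;m&=(g>130)
    print(m.sum(),plate(W,m))
s=W[215:330,205:255]
for v in range(222,326,3): print(v,np.round(W[v,214:244:2,2]).astype(int).tolist(), np.round(W[v,228,:2]).astype(int).tolist())
im=p[215:330,190:265,::-1]; im=cv2.resize(im,None,fx=5,fy=5,interpolation=cv2.INTER_CUBIC)
im2=p[235:305,295:430,::-1]; im2=cv2.resize(im2,None,fx=3,fy=3,interpolation=cv2.INTER_CUBIC)
o=np.zeros((575,780,3),np.uint8);o[:,:375]=im;o[:210,375:]=im2
cv2.imwrite("pics/crop0.png",o)
E
```

```text
bench [[363.1, -93.2, 1.6], [521.5, -109.0, -1.8], [525.5, 87.1, 0.6], [712.9, 131.2, 0.9]]
803 (array([542.6, -16. ]), array([57. , 86.6]), 62.4, array([540.3, -15.4], dtype=float32), 22.7)
801 (array([ 529.9, -133.6]), array([ 85.6, 187.5]), 11.3, array([ 540.1, -196.3], dtype=float32), 10.7)
222 [1, 2, -3, -3, -1, 3, 1, 0, 1, -3, 1, -1, 0, -2, -1] [663, 207]
225 [8, 8, 7, 17, 20, 20, 23, 21, 21, 18, 19, 13, 7, 6, 8] [654, 202]
228 [5, 51, 49, 41, 18, 18, 22, 18, 52, 49, 39, 15, 6, 5, 5] [647, 203]
231 [7, 50, 48, 42, 39, 44, 41, 42, 50, 48, 43, 23, 6, 4, 6] [638, 197]
234 [11, 49, 50, 42, 45, 47, 45, 43, 52, 47, 40, 23, 6, 7, 11] [631, 197]
237 [9, 51, 51, 41, 47, 48, 48, 40, 50, 50, 43, 22, 6, 7, 4] [625, 198]
240 [7, 3, 5, 19, 49, 46, 49, 41, 27, 21, 21, 16, 6, 3, 4] [618, 198]
243 [5, 6, 5, 15, 47, 46, 49, 40, 25, 22, 19, 11, 4, 6, 5] [611, 198]
246 [4, 8, 8, 20, 48, 44, 48, 42, 27, 18, 22, 14, 6, 4, 3] [604, 198]
249 [1, -1, 64, 61, 65, 62, 64, 62, 24, 20, 21, 15, 0, -2, 0] [597, 193]
252 [0, 1, 59, 59, 60, 60, 59, 61, 25, 19, 23, 16, -1, 3, 2] [590, 193]
255 [-1, -1, 0, 18, 2
[... 1024 characters left out ...]
 33, 28, 21, 21, 17, 21, 37, 33, 33, 27, 3, 0] [490, 204]
300 [3, 29, 32, 31, 32, 35, 31, 33, 32, 30, 31, 31, 21, 0, -1] [484, 201]
303 [8, 32, 33, 32, 30, 33, 33, 35, 29, 30, 33, 33, 27, 4, 7] [477, 200]
306 [4, 31, 30, 29, 29, 33, 31, 31, 34, 31, 28, 30, 25, 4, 8] [470, 201]
309 [9, 33, 29, 31, 34, 29, 33, 33, 30, 30, 30, 32, 26, 7, 4] [464, 201]
312 [8, 31, 31, 33, 31, 31, 30, 31, 29, 31, 33, 33, 26, 8, 7] [457, 201]
315 [5, 36, 35, 36, 38, 36, 36, 37, 36, 38, 36, 32, 27, 8, 6] [451, 200]
318 [6, 38, 34, 36, 38, 33, 34, 36, 35, 38, 35, 36, 27, 3, 6] [444, 200]
321 [5, 6, 7, 6, 7, 5, 5, 3, 6, 6, 4, 5, 3, 6, 8] [434, 208]
324 [1, -3, -5, -1, -2, 0, -4, 3, -2, 2, 1, -2, -1, 3, -2] [427, 208]
```

View pics/crop0.png

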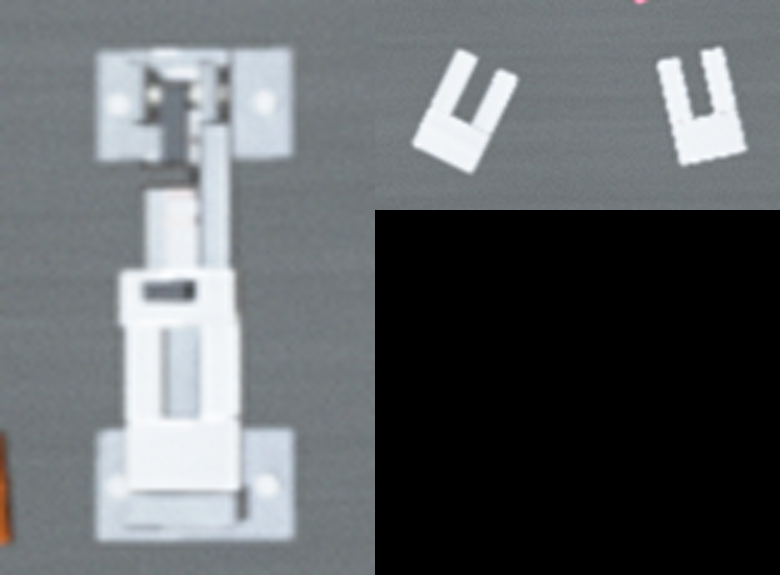

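The left plate, (542,-16) with its top at about 23 mm, is the thick base. The right one, with its top at about 11 mm, is the loose plate. Both slots open towards the top of the image (+x). Next I fit sub-pixel poses using the known heights.

```bash
cat >> h.py <<'E'
def ray(n,uv,z):
    c=camera_params(n);K=np.array(c["K"]);E=np.array(c["extrinsics"])
    uv=np.atleast_2d(uv).astype(float); r=np.c_[uv,np.ones(len(uv))]@np.linalg.inv(K).T@E[:3,:3].T
    return (E[:3,3]+r*((z-E[2,3])/r[:,2:]))[:,:2]
def horseshoe(n,mask,z):
    k,l=cv2.connectedComponents(mask.astype(np.uint8)); i=1+np.argmax([(l==j).sum() for j in range(1,k)])
    v,u=np.where(l==i); P=ray(n,np.c_[u,v],z); m=P.mean(0); C=np.cov((P-m).T); w,V=np.linalg.eigh(C); a=V[:,1]
    # bigger spread end side: closed end (solid) lies near centroid
    t=(P-m)@a
    if t.max()<-t.min(): a=-a
    return m+4.41*a,np.degrees(np.arctan2(a[1],a[0])),len(u),np.ptp(t),np.ptp((P-m)@[-a[1],a[0]])
E
python3 - <<'E'
from h import *
f=np.load("pics/top0.npz");p,d=f["p"],f["d"];W=cloud("top",d)
g=p.astype(int).mean(-1);sat=np.ptp(p.astype(int),axis=-1)
for b,z in (((300,240,355,305),24),((382,242,425,298),12)):
    m=np.zeros(g.shape,bool);m[b[1]:b[3],b[0]:b[2]]=1;m&=(g>150)&(sat<40)
    print(horseshoe("top",m,z))
def reg(b,lo,hi,z):
    m=np.zeros(g.shape,bool);m[b[1]:b[3],b[0]:b[2]]=1;m&=(W[:,:,2]>lo)&(W[:,:,2]<hi)
    v,u=np.where(m);P=ray("top",np.c_[u,v],z);c,s,a=cv2.minAreaRect(P.astype(np.float32));print(np.round(P.mean(0),1),np.round(c,1),np.round(s,1),round(a,1),len(u))
reg((205,268,255,278),54,80,65)
reg((205,245,255,255),54,80,62)
reg((205,268,255,281),38,50,43)
reg((205,281,255,315),26,40,32)
E
```

```text
(array([544.02906309, -17.21801369]), np.float64(-26.921270238619194), 732, np.float64(82.99835607527197), np.float64(53.603578998597044))
(array([ 543.48816371, -195.56830333]), np.float64(10.859225084990422), 711, np.float64(83.44300372880036), np.float64(53.070518838950555))
[544.9 202.9] [544.4 202.3] [19.8  8.7] 88.8 45
[595.  202.4] [595.7 202.7] [24.3 10.9] 88.8 62
[541.4 202.2] [542.1 203.3] [47.3 22.2] 88.9 196
[485.5 203.8] [489.5 203.7] [51.7 73.6] 88.9 618
```

```bash
cat > go.py <<'E'
# go.py x y z yaw : prints tool-axis units from the measured pose to the target (tool down)
import sys,numpy as np
from scipy.spatial.transform import Rotation as R
from bench import telemetry
s=telemetry.sense();t=list(map(float,sys.argv[1:5]))
A=R.from_euler('xyz',s['tcp_rot'],degrees=True);B=R.from_euler('xyz',[180,0,t[3]],degrees=True)
print('t',round(s['time'],2),'pos',np.round(s['tool_pos'],1),'rot',np.round(s['tcp_rot'],2),'F',np.round(s['ft_force'],1),'gap',round(s['finger_gap'],1))
d=np.array(t[:3])-s['tool_pos']
print('units now',np.round(A.inv().apply(d)/50,3),'after turn',np.round(B.inv().apply(d)/50,3),'turn',np.round((A.inv()*B).as_rotvec()/2/np.pi,4))
E
python3 -m jog '[[[0,0,0,0,0,0.0264,0.7],[0,0,0,0,0,0.0264,0.7],[0.5,-0.97,0,0,0,0,0.7],[0.5,-0.97,0,0,0,0,0.7],[0.5,-0.97,0,0,0,0,0.7],[0.5,-0.97,0,0,0,0,0.7],[0.5,-0.97,0,0,0,0,0.7],[0.5,-0.97,0,0,0,0,0.7],[0.5,-0.97,0,0,0,0,0.7],[0.5,-0.97,0,0,0,0,0.7],[0.5,-0.97,0,0,0,0,0.7],[0.5,-0.97,0,0,0,0,0.7]]]' 30; python3 go.py 595 202.5 110 -1
```

```text
time: 1.6
tool_pos: [444.1, -89.4, 231.1]
tcp_rot: [180.0, 0.0, -1.1]
ft_force: [-0.1, -0.9, 0.1]
finger_gap: 59.6
t 1.6 pos [444.1 -89.4 231.1] rot [180.     0.    -1.14] F [-0.1 -0.9  0.1] gap 59.6
units now [ 2.901 -5.897  2.421] after turn [ 2.916 -5.889  2.422] turn [ 0.      0.     -0.0004]
```

```bash
python3 -m jog '[[[0.48,-0.97,0.4,0,0,0,0.6],[0.48,-0.97,0.4,0,0,0,0.6],[0.48,-0.97,0.4,0,0,0,0.6],[0.48,-0.97,0.4,0,0,0,0.6],[0.48,-0.97,0.4,0,0,0,0.6],[0.48,-0.97,0.4,0,0,0,0.6],[0,0,0,0,0,0,0.6],[0,0,0,0,0,0,0.6]]]'; python3 go.py 595 202.5 40 -1
python3 - <<'E'
from bench import snapshot
import cv2
p,d=snapshot("scene");cv2.imwrite("pics/s1.png",cv2.resize(p[60:260,250:450,::-1],None,fx=3,fy=3,interpolation=cv2.INTER_CUBIC))
E
```

```text
time: 2.6
tool_pos: [592.9, 196.7, 110.6]
tcp_rot: [180.0, 0.1, -1.1]
ft_force: [0.6, -0.1, 0.9]
finger_gap: 51.2
t 2.6 pos [592.9 196.7 110.6] rot [ 1.7996e+02  8.0000e-02 -1.1000e+00] F [ 0.6 -0.1  0.9] gap 51.2
units now [ 0.041 -0.118  1.412] after turn [ 0.039 -0.116  1.412] turn [ 0.0001  0.0002 -0.0003]
```

View pics/s1.png

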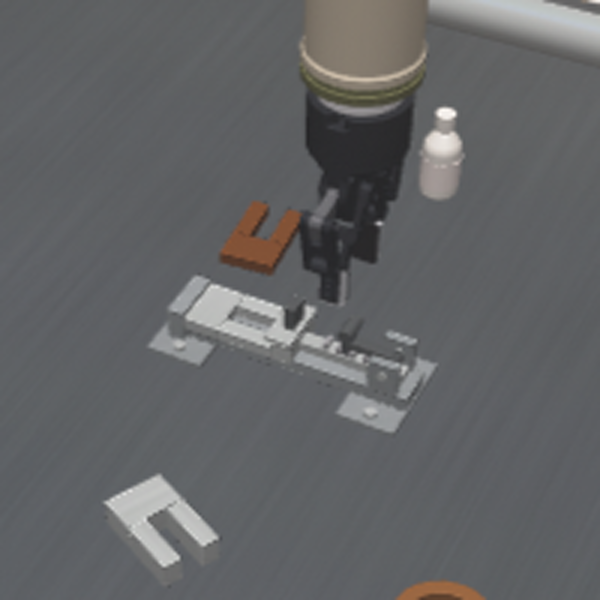

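The crop shows the gripper above the pin, which is at about (348,330), and nothing is in the way. Now I descend and grip.

```bash
python3 -m jog '[[[0.04,-0.12,0.5,0,0,0,0.6],[0,0,0.5,0,0,0,0.6],[0,0,0.41,0,0,0,0.6],[0,0,0,0,0,0,0.1],[0,0,0,0,0,0,0.1],[0,0,0,0,0,0,0.1],[0,0,0,0,0,0,0.1],[0,0,0,0,0,0,0.1]]]' 25; python3 go.py 595 202.5 40 -1
```

```text
time: 3.65
tool_pos: [595.4, 204.6, 42.0]
tcp_rot: [-179.9, -0.0, -1.1]
ft_force: [-4.2, 8.7, -2.8]
finger_gap: 23.3
t 3.65 pos [595.4 204.6  42. ] rot [-179.85   -0.     -1.13] F [-4.2  8.7 -2.8] gap 23.3
units now [-0.007  0.042  0.04 ] after turn [-0.007  0.042  0.04 ] turn [-0.0004 -0.     -0.0004]
```

```bash
python3 -m jog '[[[0.04,-0.03,-0.074,0,0,0,0.1],[0.047,0,-0.07,0,0,0,0.1],[0.054,0,-0.065,0,0,0,0.1],[0.06,0,-0.06,0,0,0,0.1],[0.065,0,-0.053,0,0,0,0.1],[0.07,0,-0.046,0,0,0,0.1],[0.074,0,-0.038,0,0,0,0.1],[0,0,0,0,0,0,0.1]]]' 30; python3 go.py 595 202.5 40 -1
python3 -m jog '[[[0,0,0,0,0,0,0.5],[0,0,0,0,0,0,0.5],[0,0,0,0,0,0,0.5],[0,0,-1,0,0,0,0.5],[-0.5,0,-0.5,0,0,0,0.5],[-0.8,0,0,0,0,0,0.5],[0,0,0,0,0,0,0.5]]]'
python3 - <<'E'
from h import *
from bench import snapshot
p,d=snapshot("scene");cv2.imwrite("pics/s2.png",cv2.resize(p[60:260,250:450,::-1],None,fx=3,fy=3,interpolation=cv2.INTER_CUBIC))
E
```

```text
time: 4.65
tool_pos: [616.3, 204.7, 61.7]
tcp_rot: [-179.9, -0.0, -1.1]
ft_force: [-1.7, 5.5, -4.5]
finger_gap: 23.1
t 4.65 pos [616.3 204.7  61.7] rot [-179.93   -0.     -1.14] F [-1.7  5.5 -4.5] gap 23.1
units now [-0.425  0.052  0.434] after turn [-0.425  0.051  0.434] turn [-0.0002 -0.     -0.0004]
time: 5.52
tool_pos: [548.8, 205.2, 135.9]
tcp_rot: [180.0, 0.1, -1.1]
ft_force: [0.8, 0.0, 0.4]
finger_gap: 43.2
```

View pics/s2.png

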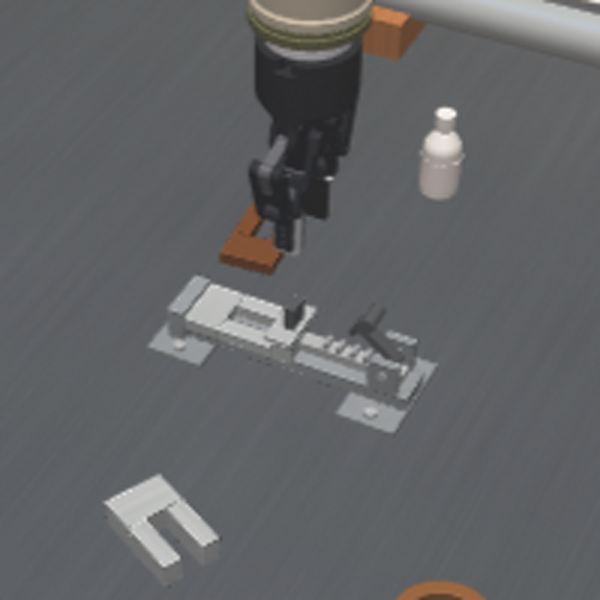

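The pawl stands up at (370,325) and stays there. Next is the jaw tab at (296,312).

```bash
python3 -m jog '[[[-0.07,0,0.6,0,0,0,0.5],[0,0,0.6,0,0,0,0.5],[0,0,0.55,0,0,0,0.5],[0,0,0,0,0,0,0.5],[0,0,0,0,0,0,0.05],[0,0,0,0,0,0,0.05],[0,0,0,0,0,0,0.05],[0,0,0,0,0,0,0.05],[0,0,0,0,0,0,0.05]]]' 40; python3 go.py 577 204 47 -1
```

```text
time: 6.7
tool_pos: [549.2, 205.3, 50.3]
tcp_rot: [-180.0, -0.2, -1.1]
ft_force: [2.1, -3.6, 6.5]
finger_gap: 18.6
t 6.7 pos [549.2 205.3  50.3] rot [-179.98   -0.19   -1.15] F [ 2.1 -3.6  6.5] gap 18.6
units now [0.557 0.016 0.068] after turn [0.557 0.017 0.067] turn [-0.0001 -0.0005 -0.0004]
```

```bash
python3 -m jog '[[[0.08,0,0,0,0,0,0.05],[0.08,0,0,0,0,0,0.05],[0.08,0,0,0,0,0,0.05],[0.08,0,0,0,0,0,0.05],[0.08,0,0,0,0,0,0.05],[0.08,0,0,0,0,0,0.05],[0.08,0,0,0,0,0,0.05],[0.08,0,0,0,0,0,0.05],[0,0,0,0,0,0,0.05],[0,0,0,0,0,0,0.05]]]' ; python3 go.py 577 204 47 -1
python3 -m jog '[[[0,0,0,0,0,0,0.5],[0,0,0,0,0,0,0.5],[0,0,0,0,0,0,0.5],[0,0,-0.8,0,0,0,0.5],[-0.5,0,-0.8,0,0,0,0.5],[-1,0,-0.4,0,0,0,0.8],[-1,0,0,0,0,0,0.8],[0,0,0,0,0,0,0.8]]]'
python3 - <<'E'
from h import *
from bench import snapshot
p,d=snapshot("scene");a=cv2.resize(p[110:230,280:420,::-1],None,fx=4,fy=4,interpolation=cv2.INTER_CUBIC)
cv2.imwrite("pics/s3.png",a)
E
```

```text
time: 7.95
tool_pos: [580.8, 205.1, 50.3]
tcp_rot: [-179.9, -0.1, -1.1]
ft_force: [-0.1, -2.0, 6.7]
finger_gap: 18.8
t 7.95 pos [580.8 205.1  50.3] rot [-1.7995e+02 -1.4000e-01 -1.1400e+00] F [-0.1 -2.   6.7] gap 18.8
units now [-0.075  0.024  0.067] after turn [-0.075  0.024  0.067] turn [-0.0001 -0.0004 -0.0004]
time: 8.95
tool_pos: [451.0, 207.1, 147.5]
tcp_rot: [180.0, 0.2, -1.1]
ft_force: [0.5, 0.1, 0.4]
finger_gap: 68.4
```

View pics/s3.png

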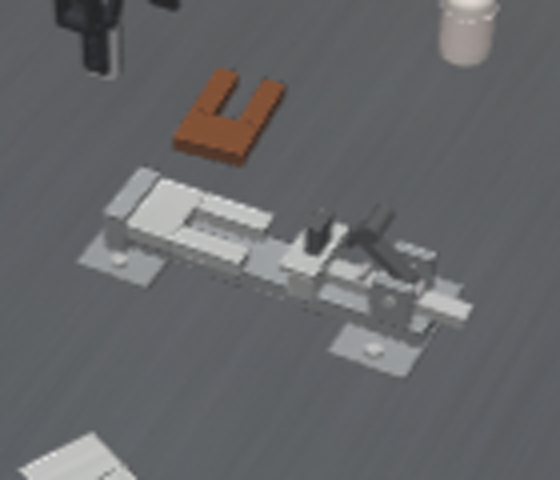

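The jaw is back about 31 mm: the tab is near (320,235), clear of the plate, and the pawl is still up. Next I squeeze the base plate lightly so that its lateral position and yaw are known in robot coordinates.

```bash
python3 -m jog '[[[0.39,0.88,0,0,0,0,0.85],[0.39,0.88,0,0,0,0,0.85],[0.39,0.88,0,0,0,0,0.85],[0.39,0.88,0.3,0,0,0,0.85],[0.39,0.88,0.3,0,0,0.0239,0.85],[0,0,0.3,0,0,0.0239,0.85],[0,0,0.3,0,0,0.0239,0.85],[0,0,0,0,0,0,0.85]]]' 25; python3 go.py 544 -15 9 -26.9
```

```text
time: 10.0
tool_pos: [547.6, -15.3, 87.1]
tcp_rot: [179.9, 0.1, -26.9]
ft_force: [-0.2, -0.2, -0.4]
finger_gap: 72.6
t 10.0 pos [547.6 -15.3  87.1] rot [ 1.7995e+02  1.3000e-01 -2.6950e+01] F [-0.2 -0.2 -0.4] gap 72.6
units now [-0.063  0.026  1.562] after turn [-0.066  0.027  1.562] turn [ 0.0001  0.0004 -0.0001]
```

```bash
python3 -m jog '[[[-0.06,0.02,0.7,0,0,0,0.85],[0,0,0.6,0,0,0,0.85],[0,0,0.24,0,0,0,0.85],[0,0,0,0,0,0,0.5],[0,0,0,0,0,0,0.5],[0,0,0,0,0,0,0.5],[0,0,0,0,0,0,0.5],[0,0,0,0,0,0,0.5]]]' 25; python3 go.py 543.5 -193.6 100 10.9
```

```text
time: 11.0
tool_pos: [545.6, -14.3, 12.6]
tcp_rot: [-180.0, -0.1, -26.9]
ft_force: [0.3, -0.5, 3.8]
finger_gap: 49.1
t 11.0 pos [545.6 -14.3  12.6] rot [-1.7996e+02 -1.0000e-01 -2.6940e+01] F [ 0.3 -0.5  3.8] gap 49.1
units now [ 1.591  3.214 -1.746] after turn [-0.718  3.513 -1.747] turn [-0.     -0.0003 -0.1051]
```

```bash
python3 -m jog '[[[0,0,0,0,0,0,0.85],[0,0,0,0,0,0,0.85],[0,0,0,0,0,0,0.85],[0,0,-0.8,0,0,0,0.85],[0,0,-0.9,0,0,0,0.85],[0.4,0.8,0,0,0,0,0.85],[0.4,0.8,0,0,0,0,0.85],[0.4,0.8,0,0,0,-0.0263,0.85],[0,0,0,0,0,-0.0263,0.85],[0,0,0,0,0,-0.0263,0.85],[0,0,0,0,0,-0.0263,0.85],[0,0,0,0,0,0,0.85]]]' 25; python3 go.py 543.5 -193.6 9 10.9
python3 - <<'E'
from h import *
from bench import snapshot
p,d=snapshot("top");np.savez("pics/top1.npz",p=p,d=d)
g=p.astype(int).mean(-1);sat=np.ptp(p.astype(int),axis=-1)
m=np.zeros(g.shape,bool);m[240:305,300:355]=1;m&=(g>150)&(sat<40);print(horseshoe("top",m,24))
# clamped plate, top at 32: mask bright & height
W=cloud("top",d);m=np.zeros(g.shape,bool);m[275:320,205:255]=1;m&=(g>150)&(W[:,:,2]>26);print(horseshoe("top",m,32))
cv2.imwrite("pics/t1.png",np.hstack([cv2.resize(p[225:325,200:250,::-1],None,fx=6,fy=6,interpolation=cv2.INTER_CUBIC),cv2.resize(p[235:310,295:370,::-1],(450,600),interpolation=cv2.INTER_CUBIC)[:600]]))
E
```

```text
time: 12.5
tool_pos: [543.6, -148.4, 96.4]
tcp_rot: [-180.0, 0.0, 10.9]
ft_force: [0.3, 0.6, 0.6]
finger_gap: 72.9
t 12.5 pos [ 543.6 -148.4   96.4] rot [-1.7999e+02  1.0000e-02  1.0850e+01] F [0.3 0.6 0.6] gap 72.9
units now [-0.171  0.888  1.749] after turn [-0.173  0.887  1.749] turn [-0.      0.     -0.0001]
(array([545.66707325, -13.70031905]), np.float64(-26.041258103072444), 708, np.float64(82.62610604263152), np.float64(52.90638460052324))
(array([486.95953646, 204.22561845]), np.float64(-1.7740629358287778), 774, np.float64(94.13019980893094), np.float64(53.673642753948236))
```

View pics/t1.png

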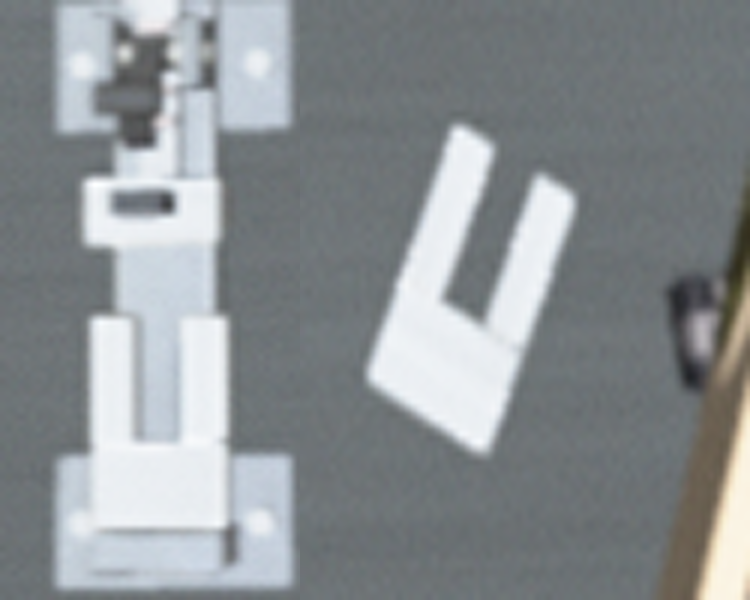

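The crop shows jaw and pawl still open and the base at about (470,290) in place. The camera puts the base at (545.7,-13.7) and the TCP at (545.6,-14.3) during the squeeze, so camera bias is under 1 mm. Now I grasp the loose plate.

```bash
python3 -m jog '[[[-0.09,0.47,0.3,0,0,0,0.8],[-0.09,0.47,0.5,0,0,0,0.8],[0,0,0.6,0,0,0,0.8],[0,0,0.4,0,0,0,0.8],[0,0,0.1,0,0,0,0.8],[0,0,0,0,0,0,0.8]]]' 50; python3 go.py 543.5 -196 -1 10.9
```

```text
time: 13.3
tool_pos: [544.0, -196.0, 1.9]
tcp_rot: [180.0, -0.0, 10.9]
ft_force: [-0.7, -0.4, -0.2]
finger_gap: 68.3
t 13.3 pos [ 544.  -196.     1.9] rot [180.   -0.   10.9] F [-0.7 -0.4 -0.2] gap 68.3
units now [-0.01  -0.003  0.057] after turn [-0.01  -0.003  0.057] turn [ 0. -0.  0.]
```

```bash
python3 -m jog '[[[0,0,0.02,0,0,0,0.5],[0,0,0,0,0,0,0.5],[0,0,0,0,0,0,0.5],[0,0,0,0,0,0,0.5],[0,0,0,0,0,0,0.5],[0,0,0,0,0,0,0.5]]]' 50; python3 go.py 543.5 -196 -1 10.9; python3 -m jog '[[[0,0,-0.2,0,0,0,0.5],[0,0,-0.4,0,0,0,0.5],[0,0,-0.6,0,0,0,0.5],[0,0,0,0,0,0,0.5],[0,0,0,0,0,0,0.5]]]'; python3 go.py 545.5 -14.2 80 -26.9
```

```text
time: 14.05
tool_pos: [545.2, -196.6, 2.3]
tcp_rot: [179.9, -0.1, 10.9]
ft_force: [-0.8, 1.4, 6.1]
finger_gap: 48.4
t 14.05 pos [ 545.2 -196.6    2.3] rot [ 1.7992e+02 -1.5000e-01  1.0920e+01] F [-0.8  1.4  6.1] gap 48.4
units now [-0.031 -0.018  0.066] after turn [-0.031 -0.018  0.066] turn [ 0.0002 -0.0004  0.    ]
time: 14.68
tool_pos: [543.5, -196.2, 60.3]
tcp_rot: [-180.0, 0.0, 10.9]
ft_force: [0.4, 0.3, -3.2]
finger_gap: 48.6
t 14.68 pos [ 543.5 -196.2   60.3] rot [-180.      0.     10.91] F [ 0.4  0.3 -3.2] gap 48.6
units now [ 0.728 -3.566 -0.394] after turn [-1.612 -3.263 -0.394] turn [-0.     0.     0.105]
```

```bash
python3 -m jog '[[[0,0,-0.1,0,0,0.02625,0.5],[0,0,-0.1,0,0,0.02625,0.5],[0,0,-0.1,0,0,0.02625,0.5],[0,0,-0.1,0,0,0.02625,0.5],[-0.4,-0.8,0,0,0,0,0.5],[-0.4,-0.8,0,0,0,0,0.5],[-0.4,-0.8,0,0,0,0,0.5],[-0.4,-0.8,0,0,0,0,0.5],[0,0,0,0,0,0,0.5],[0,0,0,0,0,0,0.5]]]'; python3 go.py 546.2 -14.5 30 -26.94
```

```text
time: 15.92
tool_pos: [543.9, -17.5, 79.4]
tcp_rot: [179.9, 0.1, -26.8]
ft_force: [-0.3, -0.5, -3.2]
finger_gap: 48.4
t 15.93 pos [543.9 -17.5  79.4] rot [ 1.7994e+02  1.0000e-01 -2.6830e+01] F [-0.3 -0.5 -3.2] gap 48.4
units now [ 0.015 -0.074  0.987] after turn [ 0.013 -0.073  0.987] turn [0.0002 0.0003 0.0003]
```

```bash
python3 -m jog '[[[0.013,-0.073,0.4,0,0,0,0.5],[0,0,0.4,0,0,0,0.5],[0,0,0.1,0,0,0,0.5],[0,0,0,0,0,0,0.5],[0,0,0,0,0,0,0.5]]]'; python3 go.py 546.2 -14.5 26.3 -26.94
```

```text
time: 16.55
tool_pos: [547.6, -14.7, 36.2]
tcp_rot: [-180.0, -0.1, -26.9]
ft_force: [-0.5, -0.2, -3.4]
finger_gap: 48.3
t 16.55 pos [547.6 -14.7  36.2] rot [-1.7998e+02 -6.0000e-02 -2.6900e+01] F [-0.5 -0.2 -3.4] gap 48.3
units now [-0.027  0.009  0.198] after turn [-0.027  0.009  0.198] turn [-0.0001 -0.0002  0.0001]
```

```bash
python3 -m jog '[[[-0.015,0,0.08,0,0,0,0.5],[0,0,0.05,0,0,0,0.5],[0,0,0.02,0,0,0,0.5],[0,0,0,0,0,0,0.5]]]'; python3 -m jog '[[[0,0,0.02,0,0,0,0.5],[0,0,0,0,0,0,0.5]]]';  python3 go.py 546.2 -14.5 26.3 -26.94
```

```text
time: 17.05
tool_pos: [546.3, -14.0, 28.0]
tcp_rot: [180.0, 0.0, -26.9]
ft_force: [-0.1, 0.0, -2.9]
finger_gap: 48.2
time: 17.3
tool_pos: [546.3, -14.1, 27.1]
tcp_rot: [-180.0, 0.0, -26.9]
ft_force: [0.4, 0.1, -2.2]
finger_gap: 48.1
t 17.3 pos [546.3 -14.1  27.1] rot [-180.      0.    -26.88] F [ 0.4  0.1 -2.2] gap 48.1
units now [0.002 0.009 0.015] after turn [0.002 0.009 0.015] turn [-0.      0.      0.0002]
```

Contact is near, with the load reading falling. I lower a little further, release, retreat and look.

```bash
python3 -m jog '[[[0,0.008,0.02,0,0,0,0.5],[0,0,0,0,0,0,0.5]]]'; python3 -m jog '[[[0,0,0.015,0,0,0,0.5],[0,0,0,0,0,0,0.5]]]';  python3 go.py 546.2 -14.5 26.3 -26.94
```

```text
time: 17.55
tool_pos: [546.4, -14.4, 26.4]
tcp_rot: [-180.0, -0.0, -26.9]
ft_force: [-0.5, 1.0, -0.4]
finger_gap: 48.3
time: 17.8
tool_pos: [546.4, -14.4, 26.3]
tcp_rot: [-180.0, -0.0, -26.9]
ft_force: [-4.9, 1.7, 7.7]
finger_gap: 48.4
t 17.8 pos [546.4 -14.4  26.3] rot [-1.7999e+02 -1.0000e-02 -2.6880e+01] F [-4.9  1.7  7.7] gap 48.4
units now [-0.002  0.004  0.   ] after turn [-0.002  0.004  0.   ] turn [-0.     -0.      0.0002]
```

```bash
python3 -m jog '[[[0,0,0,0,0,0,0.8],[0,0,0,0,0,0,0.8],[0,0,0,0,0,0,0.8],[0,0,-0.4,0,0,0,0.8],[0,0,-0.8,0,0,0,0.8],[-0.4,-0.8,-0.4,0,0,0,0.8],[-0.4,-0.8,0,0,0,0,0.8],[-0.6,-0.8,0,0,0,0,0.8],[-0.6,-0.8,0,0,0,0,0.8],[0,0,0,0,0,-0.024,0.8],[0,0,0,0,0,-0.024,0.8],[0,0,0,0,0,-0.024,0.8]]]'; python3 go.py 492 204 60 -1.1
python3 - <<'E'
from h import *
from bench import snapshot
p,d=snapshot("top");np.savez("pics/top2.npz",p=p,d=d)
g=p.astype(int).mean(-1);sat=np.ptp(p.astype(int),axis=-1);W=cloud("top",d)
m=np.zeros(g.shape,bool);m[235:308,298:357]=1;m&=(g>150)&(sat<40);print(horseshoe("top",m,36),np.median(W[m][:,2]))
f=np.load("pics/top1.npz");q,e=f["p"],f["d"];g=q.astype(int).mean(-1)
print(np.round(g[272:322:1,218]).astype(int).tolist(),np.round(g[305,208:246]).astype(int).tolist())
m=np.zeros(g.shape,bool);m[270:313,205:255]=1;m&=(g>210);print(horseshoe("top",m,32))
print(ray("top",[[226.5-.5,295.5-.5]],32))
cv2.imwrite("pics/t2.png",cv2.resize(p[230:330,190:370,::-1],None,fx=4,fy=4,interpolation=cv2.INTER_CUBIC))
E
```

```text
time: 19.3
tool_pos: [529.2, 173.8, 105.2]
tcp_rot: [180.0, 0.0, -0.6]
ft_force: [-0.9, -1.2, -0.1]
finger_gap: 68.3
t 19.3 pos [529.2 173.8 105.2] rot [180.     0.    -0.65] F [-0.9 -1.2 -0.1] gap 68.3
units now [-0.751 -0.596  0.904] after turn [-0.756 -0.59   0.904] turn [0.     0.     0.0013]
(array([545.47453212, -13.13390594]), np.float64(-27.034304434503166), 739, np.float64(82.58556375822451), np.float64(53.19188824228026)) 35.13975260508539
[126, 128, 129, 127, 125, 160, 233, 239, 239, 238, 239, 238, 239, 239, 238, 239, 240, 239, 239, 239, 238, 238, 238, 238, 239, 239, 243, 244, 240, 240, 238, 238, 239, 239, 238, 239, 239, 239, 239, 241, 233, 185, 203, 214, 211, 212, 212, 203, 175, 193] [122, 158, 191, 204, 207, 204, 204, 222, 238, 240, 239, 238, 238, 238, 237, 239, 239, 238, 238, 238, 237, 237, 238, 237, 237, 238, 237, 238, 239, 214, 184, 199, 209, 206, 205, 204, 203, 203]
(array([502.41429641, 204.26624278]), np.float64(-4.41071913457097), 744, np.float64(96.54846153721397), np.float64(58.42211843473906))
[[495.04432809 205.20808326]]
```

View pics/t2.png

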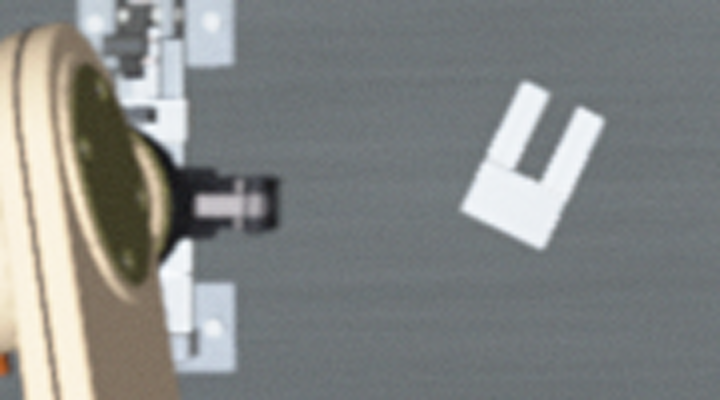

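The stack at (535,165) looks flush, with the loose plate at (545.5,-13.1), yaw -27.0, against the base at (545.7,-13.7). Its top reads 35 mm. The clamped plate's centre is at about (495.3,205.2).

```bash
python3 -m jog '[[[-0.34,-0.3,0.3,0,0,0.001,0.8],[-0.34,-0.3,0.3,0,0,0,0.8],[0,0,0.4,0,0,0,0.8],[0,0,0.2,0,0,0,0.8],[0,0,0,0,0,0,0.8],[0,0,0,0,0,0,0.8]]]'; python3 go.py 495.3 205.2 22 -1.1
```

```text
time: 20.1
tool_pos: [496.7, 204.1, 46.1]
tcp_rot: [-180.0, -0.1, -1.4]
ft_force: [-0.3, -0.4, 0.4]
finger_gap: 68.2
t 20.1 pos [496.7 204.1  46.1] rot [-1.7998e+02 -6.0000e-02 -1.3800e+00] F [-0.3 -0.4  0.4] gap 68.2
units now [-0.028 -0.021  0.482] after turn [-0.028 -0.021  0.482] turn [-0.0001 -0.0002 -0.0008]
```

```bash
python3 -m jog '[[[-0.02,-0.02,0.25,0,0,0,0.8],[0,0,0.22,0,0,0,0.8],[0,0,0,0,0,0,0.8]]]'; python3 -m jog '[[[0,0,0,0,0,0,0.5],[0,0,0,0,0,0,0.5],[0,0,0,0,0,0,0.5],[0,0,0,0,0,0,0.5],[0,0,0,0,0,0,0.5],[0,0,0,0,0,0,0.5]]]' 50; python3 go.py 495.3 205.2 22 -1.1
```

```text
time: 20.48
tool_pos: [493.6, 204.7, 20.2]
tcp_rot: [179.9, 0.2, -1.3]
ft_force: [0.4, -0.5, -0.6]
finger_gap: 68.4
time: 21.22
tool_pos: [495.3, 205.3, 22.2]
tcp_rot: [-180.0, -0.0, -1.3]
ft_force: [0.8, 1.0, 3.0]
finger_gap: 48.5
t 21.23 pos [495.3 205.3  22.2] rot [-1.7998e+02 -4.0000e-02 -1.3200e+00] F [0.8 1.  3. ] gap 48.5
units now [-0.     0.002  0.005] after turn [-0.     0.002  0.005] turn [-0.     -0.0001 -0.0006]
```

```bash
python3 -m jog '[[[0,0,-0.2,0,0,0,0.5],[0,0,-0.5,0,0,0,0.5],[0,0,-0.7,0,0,0,0.5],[0.22,0.87,0,0,0,0,0.5],[0.22,0.87,0,0,0,0,0.5],[0.22,0.87,0,0,0,0,0.5],[0.22,0.87,0,0,0,0.0237,0.5],[0,0.86,0,0,0,0.0237,0.5],[0,0,0,0,0,0.0237,0.5],[0,0,0,0,0,0,0.5],[0,0,0,0,0,0,0.5]]]'; python3 go.py 545.5 -14.2 42 -26.9
```

```text
time: 22.6
tool_pos: [527.1, -11.7, 91.4]
tcp_rot: [180.0, 0.1, -26.7]
ft_force: [-0.1, 0.2, -3.4]
finger_gap: 48.3
t 22.6 pos [527.1 -11.7  91.4] rot [ 1.7998e+02  6.0000e-02 -2.6700e+01] F [-0.1  0.2 -3.4] gap 48.3
units now [ 0.353 -0.121  0.987] after turn [ 0.352 -0.122  0.987] turn [0.     0.0002 0.0006]
```

```bash
python3 -m jog '[[[0.35,-0.12,0.2,0,0,0.0006,0.5],[0,0,0.35,0,0,0,0.5],[0,0,0.25,0,0,0,0.5],[0,0,0.06,0,0,0,0.5],[0,0,0,0,0,0,0.5],[0,0,0,0,0,0,0.5]]]'; python3 go.py 545.5 -14.2 38.3 -26.9
```

```text
time: 23.35
tool_pos: [546.3, -14.8, 49.5]
tcp_rot: [-180.0, -0.1, -27.1]
ft_force: [1.1, 0.3, -4.1]
finger_gap: 48.1
t 23.35 pos [546.3 -14.8  49.5] rot [-1.7998e+02 -6.0000e-02 -2.7130e+01] F [ 1.1  0.3 -4.1] gap 48.1
units now [-0.019 -0.003  0.224] after turn [-0.019 -0.003  0.224] turn [-0.0001 -0.0002 -0.0006]
```

```bash
python3 -m jog '[[[-0.012,0,0.09,0,0,-0.0004,0.5],[0,0,0.06,0,0,0,0.5],[0,0,0.02,0,0,0,0.5],[0,0,0,0,0,0,0.5]]]'; python3 -m jog '[[[0,0,0.02,0,0,0,0.5],[0,0,0,0,0,0,0.5]]]';  python3 go.py 545.5 -14.2 38.3 -26.9
```

```text
time: 23.85
tool_pos: [545.2, -14.4, 40.2]
tcp_rot: [180.0, 0.0, -27.0]
ft_force: [-0.1, 0.1, -2.8]
finger_gap: 48.6
time: 24.1
tool_pos: [545.3, -14.4, 39.3]
tcp_rot: [-180.0, 0.0, -27.0]
ft_force: [0.3, -0.3, -4.1]
finger_gap: 48.3
t 24.1 pos [545.3 -14.4  39.3] rot [-180.      0.    -26.99] F [ 0.3 -0.3 -4.1] gap 48.3
units now [ 0.001 -0.006  0.02 ] after turn [ 0.001 -0.006  0.02 ] turn [-0.      0.     -0.0003]
```

```bash
python3 -m jog '[[[0,-0.005,0.02,0,0,0,0.5],[0,0,0,0,0,0,0.5]]]'; python3 -m jog '[[[0,0,0.015,0,0,0,0.5],[0,0,0,0,0,0,0.5]]]';  python3 go.py 545.5 -14.2 38.3 -26.9
```

```text
time: 24.35
tool_pos: [545.6, -14.3, 38.6]
tcp_rot: [180.0, -0.0, -27.0]
ft_force: [-0.9, -1.4, -0.7]
finger_gap: 48.2
time: 24.6
tool_pos: [545.7, -14.3, 38.3]
tcp_rot: [180.0, -0.0, -27.0]
ft_force: [-4.1, 0.3, 5.0]
finger_gap: 48.2
t 24.6 pos [545.7 -14.3  38.3] rot [ 1.7999e+02 -2.0000e-02 -2.6990e+01] F [-4.1  0.3  5. ] gap 48.2
units now [-0.004 -0.001  0.   ] after turn [-0.004 -0.001  0.   ] turn [ 0.     -0.0001 -0.0002]
```

Contact. Now I release, retreat upwards and to the right (-y), and check from both cameras.

```bash
python3 -m jog '[[[0,0,0,0,0,0,0.8],[0,0,0,0,0,0,0.8],[0,0,0,0,0,0,0.8],[0,0,-0.4,0,0,0,0.8],[0,0,-0.9,0,0,0,0.8],[0,0,-0.9,0,0,0,0.8],[0.4,0.8,-0.4,0,0,0,0.8],[0.4,0.9,0,0,0,0,0.8],[0.4,0.9,0,0,0,0,0.8],[0.4,0.9,0,0,0,0,0.8],[0,0,0,0,0,0,0.8]]]'
python3 - <<'E'
from h import *
from bench import snapshot
p,d=snapshot("top");s,_=snapshot("scene")
g=p.astype(int).mean(-1);sat=np.ptp(p.astype(int),axis=-1);W=cloud("top",d)
m=np.zeros(g.shape,bool);m[235:308,298:357]=1;m&=(g>150)&(sat<40);print(horseshoe("top",m,48),np.median(W[m][:,2]))
r=lambda im:cv2.resize(im[:,:,::-1],(400,400),interpolation=cv2.INTER_CUBIC)
top=np.hstack([r(s[200:265,270:335]),r(s[140:220,300:400][:, :80]) ]);cv2.imwrite("pics/f.png",np.vstack([top,cv2.resize(p[220:270,200:400,::-1],(800,200))]))
E
```

```text
time: 25.98
tool_pos: [536.8, -209.7, 167.5]
tcp_rot: [180.0, -0.0, -27.2]
ft_force: [0.2, 1.2, -0.4]
finger_gap: 68.4
(array([546.48967807, -14.05179303]), np.float64(-26.30157634608215), 743, np.float64(82.7737044209554), np.float64(52.54881036191777)) 47.250290467850164
```

View pics/f.png

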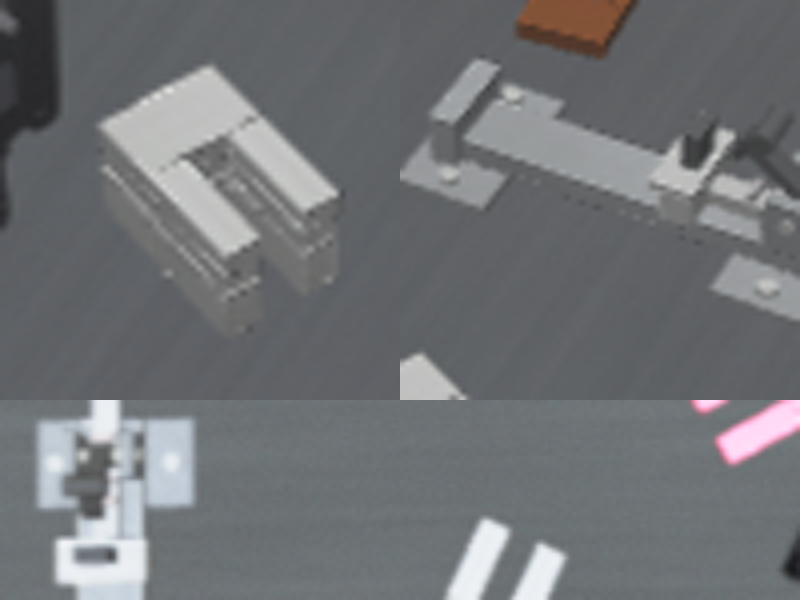

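The pile at (215,200) looks flush. The camera puts the three centres within about 1.2 mm of each other, yaw agrees within 1°, and the top is at about 47 mm. The jaw and pawl are open and the gripper is clear.

```bash
python3 -c "
from bench import job; print(job.hand_in())"
```

```text
the job is handed in; nothing more can be done
None
```

The job is handed in at about 26 s on the robot's clock, out of 72 s allowed. No verdict was reported.

- **Clamp:** I lifted the pawl about 0.7 rad and it stayed up. I drew the jaw back about 31 mm. The last picture shows both still open.
- **Pile:** I squeezed the thick plate lightly to centre it in the gripper, which moved it about 4 mm (20 mm allowed). I then set the loose plate on it and the freed plate on top. Both were lowered until the wrist force showed contact before I released them.

| Plate | Camera centre (mm) | Yaw | Measured top (expected) |
|---|---|---|---|
| thick (base) | (545.7, -13.7) | -26.0° | about 23 mm (24) |
| loose (middle) | (545.5, -13.1) | -27.0° | 35 mm (36) |
| freed (top) | (546.5, -14.1) | -26.3° | 47 mm (48) |

- **Fit:** The centres agree within about 1.4 mm, against 4 mm allowed. The yaws agree within 1°, against 4° allowed, and all slots open the same way.
- **Disagreements:** The pin's measured y was about 2 mm off where the gripper closed on it. Other arm readings scattered by 1–3 mm. Neither affected the result, and no check failed.
- **Bystanders:** I stayed clear of the bush, spanner and bottle throughout, but did not measure them again at the end.

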